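# Lock the saw's guide roller on its axle with the spring clip

## Task

The guide roller of the meat saw is back on its upright axle after cleaning, but nothing keeps it there. Take the open spring clip from the tray by its fin, and press it sideways into the groove of the axle just above the roller until it snaps fully home, without forcing it (never more than about 25 N). Let go of it there, lying flat in the groove, and leave the other things where they are.

Things in the scene. Friction and masses are not known exactly. Their poses are not given: they have to be found in the camera images.
- axle_line (a point): Point on the centre line of the upright steel axle, fixed to the stand; z is up. The axle is set in height by hand, differently each time: the middle of its groove is 3 to 23 mm above this point and the roller goes with it, so find the height by touch. The groove is 6.6 mm high, 14 mm in diameter at its bottom, open all round; above it the axle is 20 mm thick, ending 24 mm above its middle.
- stand: Fixed steel stand, plate 130 x 110 x 12 mm; origin at the middle of its underside, 50.3 mm below axle_line. Its axle carries a grey plastic roller 80 mm across and 34 mm high that turns but does not slide. The roller's flat top is the groove's floor, 3.3 mm below its middle; a clip held over 0.8 mm too high or low will not enter, but one laid lightly on that top beside the axle slides straight in.
- clip: The spring clip as a whole, about 75 g; origin on its underside, 2.5 mm below clip_eye, same axes. Its two arms spring apart by 2 mm each as they pass the groove's bottom. That takes a push of 5 to 15 N, greatest when the eye is still 6 to 10 mm short of the axle; then it snaps in, has 0.7 mm play and comes to a firm stop.
- clip_eye (a point): Centre of the clip's seat (where the axle's centre line comes to lie), half-way up the 5 mm thick steel. The clip is a flat steel fork 30 mm wide; its open mouth points along +x, z is up. Arms end 17 mm ahead of this point, the rear 60 mm behind. The mouth narrows from 22 mm (at the tips) to 10 mm (6 mm ahead of this point) and catches an axle up to 3 mm off to the side.
- clip_fin (a point): Centre of the black plastic fin by which the clip is gripped: 24 mm long (along the clip's x), 12 mm wide (y), 30 mm high, standing on the steel; it lies 44 mm behind clip_eye (along -x) and 17.5 mm higher; axes as clip_eye. The fin's foot is 5 mm above the clip's underside.
- tray: Fixed low dark steel tray 250 x 190 mm with a rim 8 mm high and a floor 3 mm thick, on which the clip lies; origin at the middle of its underside, z up.
- oil_bottle: Bystander: a clear bottle, 56 mm across, 150 mm high; origin at the middle of its foot.
- screwdriver: Bystander: a screwdriver lying on the table; origin under its middle, x towards the tip.
- bush: Bystander: a brass bush, 40 mm across and 22 mm high; origin at the middle of its underside.
There are look-alikes about, which are no part of the job. There is more than one size of the stand; the one meant has the size given above.

How it is judged:
On the way:
1. the clip has been lifted clear of the tray, its underside more than 40 mm above the table (height (world z) of clip above 0.04 m), for 0.1 s.
At the end, for the whole second after the job is handed in: The clip is seated in the axle's groove on top of the roller: its eye within 2.5 mm of the axle's centre line (only possible in the groove, as the clip does not open far enough to go over the thick part) and 0 to 26 mm above axle_line, lying flat within 0.1 rad, at rest (horizontal distance between clip_eye and axle_line below 0.0025 m and z of clip_eye in the frame of axle_line between 0 and 0.026 m and angle between clip_eye's own z axis and vertical below 0.1 rad and linear speed of clip below 0.02 m/s); the robot touches nothing.
It fails at once if the clip pressed on the axle, roller or stand with more than 25 N (contact force between clip and stand above 25 N).
It fails at once if the oil bottle moved more than 20 mm (distance of oil_bottle from where it was at the start of the episode above 0.02 m).
It fails at once if the screwdriver moved more than 20 mm (distance of screwdriver from where it was at the start of the episode above 0.02 m).
It fails at once if the bush moved more than 20 mm (distance of bush from where it was at the start of the episode above 0.02 m).
It also fails if it takes over 64 s, if anything falls off the work surface, if the arm or the gripper's body presses on something with over 40 N, if the wrist force passes 120 N, or if a joint passes its speed limit or range.

## Robot

A 6-joint arm with a two-finger parallel gripper is mounted at the origin on the work surface. World frame = base frame: x ahead of the robot, y to its left, z up, the work surface at z = 0. Lengths are in m, angles in rad, forces in N, time in s.
With the tool pointing down it reaches from about 0.35 to 0.975 m from the base axis. Payload 4.9 kg.
Tool frame: the origin (TCP) lies on the centre line of the jaws, within the pads' length; the fingertips stand 11 mm ahead of it and the grasp point (between the pads) lies 8 mm behind it; z points along the fingers, y is the direction in which the jaws open and shut (so a half turn about z gives the same grasp; the last joint's range is limited). The gripper opens to 85 mm and grips with 20 to 120 N. Pads are 22 mm wide; open, the fingers measure 114 mm over their backs; the gripper's body (76 mm by 85 mm) begins 54 mm behind the grasp point. The pads swing forward as they close: fully open they stand 13 mm farther back than shut.
Start: joints at [1.143, 0.053, 1.613, -0, 1.476, -0.119], TCP at [0.19, 0.595, 0.242] pointing down, gripper open.
Joint ranges: [-3.01, 3.01], [-1.01, 2.22], [0.06, 2.58], [-1.02, 4.17], [0.09, 2.62], [-3.14, 3.14]. Speed limits (rad/s): [2.57, 2.57, 3.14, 3.14, 3.14, 3.14].

## Interface

Orientations are given as a rotation vector (axis times angle).
In Python, from station import ctrl gives the robot as it stands.
- The arm moves only by the tool send_rows, never from a script. Its argument "series" is a list of rows, each an object of numbers: "tx", "ty", "tz": the shift along the tool's x, y, z in cm; "wx", "wy", "wz": the turn, a rotation vector about the tool's x, y, z in rad; "jaw": the closure, from 0 (fully open) to 1 (shut). In form: [{"tx": .., "ty": .., "tz": .., "wx": .., "wy": .., "wz": .., "jaw": ..}, ...]. A call has 1 to 5 rows; each row shifts and turns the pose as measured when the row begins, along the tool's axes as they then stand; what a row does not reach is not made up. A row lasts 1/8 s, in which the tool goes at most 62.5 mm and 10.7 degrees, less where a joint would pass 70% of its speed; a pose out of reach is approached as far as the arm can. A call is refused whole if a number of a shift passes 6.25 or a number of a turn 0.188, either way. A call with a gripper value outside its range is refused whole. The fingers move at their own pace and stop on an object; "squeeze" is the grip in N (left out, the last holds). Time passes only in rows, so rows that do not move let the fingers close. It gives the time, the measured TCP pose, the force and the opening at its end, in the units of the state.
- ctrl.get_obs(): the state, without advancing time (a new reading comes with each control period).
- ctrl.get_image(name): name is "scene" or "top"; returns the picture (480x640x3 uint8, red, green, blue); there is no depth.
- ctrl.camera_info(name): a dict with "mtx" (3x3 intrinsics, pixels), "R" (3x3) and "t" (3): a world point X has camera coordinates R X + t. Camera axes: x right, y down, z forward; pixel columns grow to the right and rows downward; lengths in m; the calibration is good to about 2 mm. A picture is of the moment at which its call begins. camera_info takes no time and is no camera call.
- ctrl.finish_job(): hands the job in, once; it reports no verdict.
The state is a dict: "t": time; "q": joint angles; "dq": joint speeds; "effort": joint torques, N m; "tool_pos": TCP position; "tool_rot": TCP orientation; "contact_force": force on the tool from outside, world axes, zero at the start; "wrist_torque": the same for the moment, N m; "opening": finger opening in m.
Only numpy, scipy, OpenCV 4.12 (cv2) and the standard library are available. Lean on these libraries where they do the work, as an engineer would, in place of code of your own. Each camera call takes 0.05 s, during which the arm holds its last target.

## Working session

There is one attempt and no reset: what is moved stays moved. The work goes in short steps, Python scripts to look and compute and a tool call to move; the robot and the scene stay as the last step left them, time stands still between calls to the robot, and variables do not carry over. Pictures are saved under pics/ and viewed, and the job is handed in when it is done.

Besides the shell and the picture viewer there is one more tool, called after ">>>" by a JSON object that holds its "fn" and its "kwargs", one argument or row to a line. send_rows: Moves the arm, as the interface text tells. Its arguments: {"type":"object","properties":{"series":{"type":"array"},"squeeze":{"type":"number"}},"required":["series"]}

```bash
mkdir -p pics; ls; python3 - <<'E'
from station import ctrl
import cv2,numpy as np
for n in("scene","top"):
    im=ctrl.get_image(n); cv2.imwrite(f"pics/{n}0.png",im[:,:,::-1])
    c=ctrl.camera_info(n); print(n,np.array(c["mtx"]).tolist(),np.round(c["R"],3).tolist(),np.round(c["t"],4).tolist(), (-np.array(c["R"]).T@np.array(c["t"])).round(3))
print(ctrl.get_obs())
E
```

```text
pics
scene [[440.5032410202865, 0.0, 319.03363585841487], [0.0, 440.5032410202865, 241.64170482479713], [0.0, 0.0, 1.0]] [[0.747, 0.664, 0.016], [0.484, -0.528, -0.698], [-0.455, 0.529, -0.716]] [-0.4267, -0.234, 1.3074] [ 1.027 -0.532  0.78 ]
top [[452.8919042513888, 0.0, 318.5820720047072], [0.0, 452.8919042513888, 242.4849427642869], [0.0, 0.0, 1.0]] [[-0.007, -1.0, -0.028], [-0.997, 0.01, -0.078], [0.078, 0.027, -0.997]] [0.0093, 0.5878, 0.9306] [ 0.513 -0.022  0.973]
{'t': 0.1, 'q': array([ 1.14302184e+00,  5.32791395e-02,  1.61421546e+00, -1.37887978e-05,
        1.47600102e+00, -1.19022101e-01]), 'dq': array([ 1.59343596e-04,  2.97902757e-04, -3.73982956e-03, -1.21488082e-03,
        2.03997871e-03,  4.22769688e-05]), 'effort': array([ 3.79726782e-05, -3.94900632e+01, -3.71364534e+01, -8.62560250e-05,
        3.93938928e-03, -2.11935566e-05]), 'tool_pos': array([0.18969766, 0.59491968, 0.24115809]), 'tool_rot': array([-4.82983817e-01, -3.10373608e+00,  2.88351335e-03]), 'contact_force': array([ 0.33371918, -0.90975059,  0.5095937 ]), 'wrist_torque': array([-0.01977663, -0.02018231,  0.03664801]), 'opening': 0.08548256470014615}
```

View pics/scene0.png

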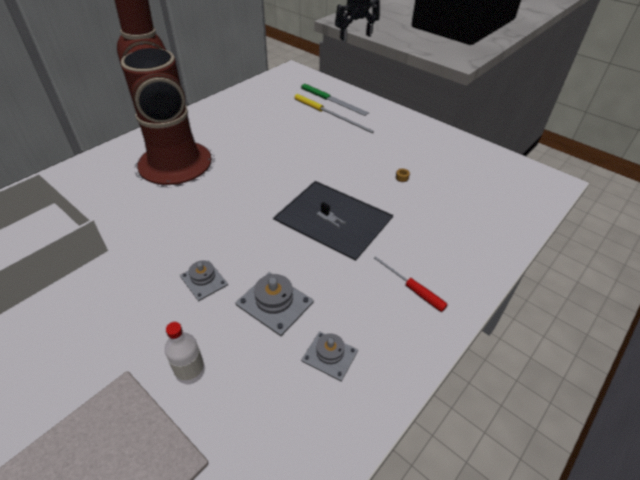

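View pics/top0.png

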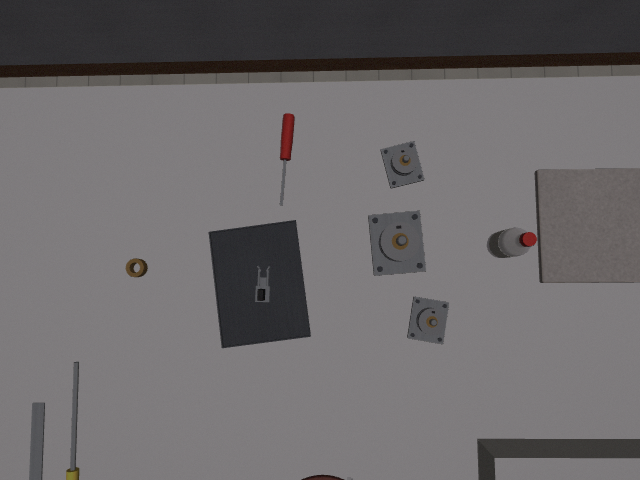

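The tray and clip are at about (262,285) in the top view. There are three stands at (403,164), (398,243) and (428,320), and the middle one is the largest. I'll enlarge both areas.

```bash
python3 - <<'E'
import cv2
def crop(f,x0,y0,w,h,s,o):
    im=cv2.imread(f)[y0:y0+h,x0:x0+w]; cv2.imwrite(o,cv2.resize(im,None,fx=s,fy=s,interpolation=cv2.INTER_CUBIC))
crop("pics/top0.png",235,255,60,55,10,"pics/c1.png")
crop("pics/top0.png",360,203,76,76,8,"pics/c2.png")
crop("pics/scene0.png",300,190,64,50,10,"pics/c3.png")
crop("pics/scene0.png",230,260,90,75,8,"pics/c4.png")
E
```

```text
(no output)
```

View pics/c1.png

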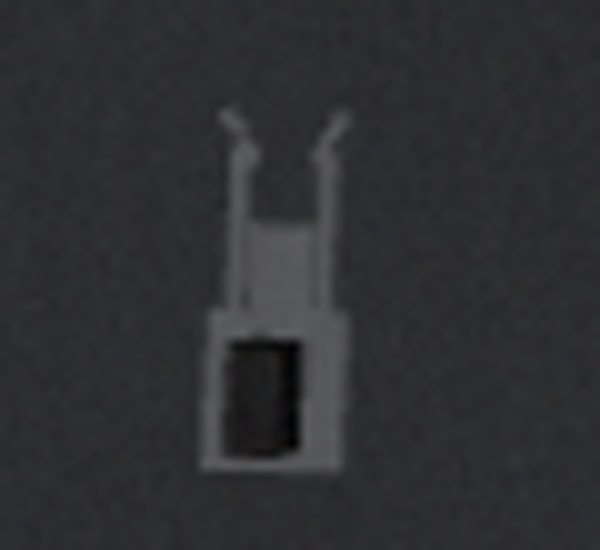

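View pics/c2.png

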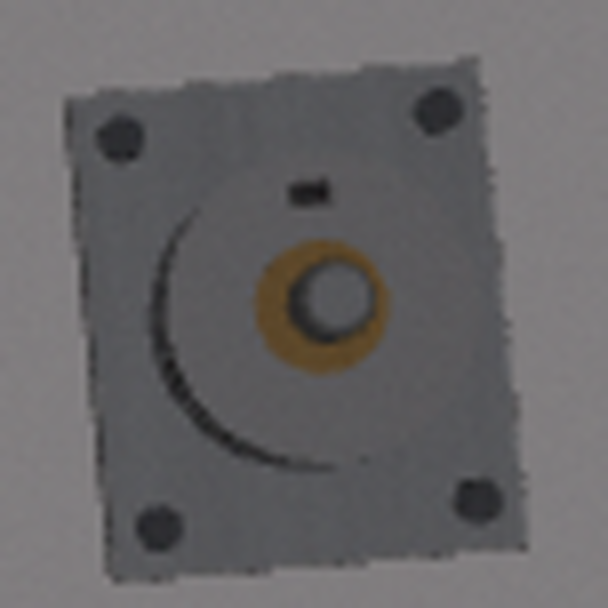

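View pics/c3.png

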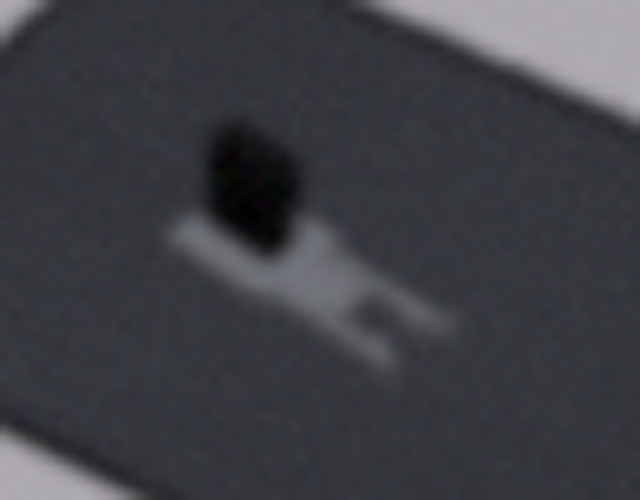

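View pics/c4.png

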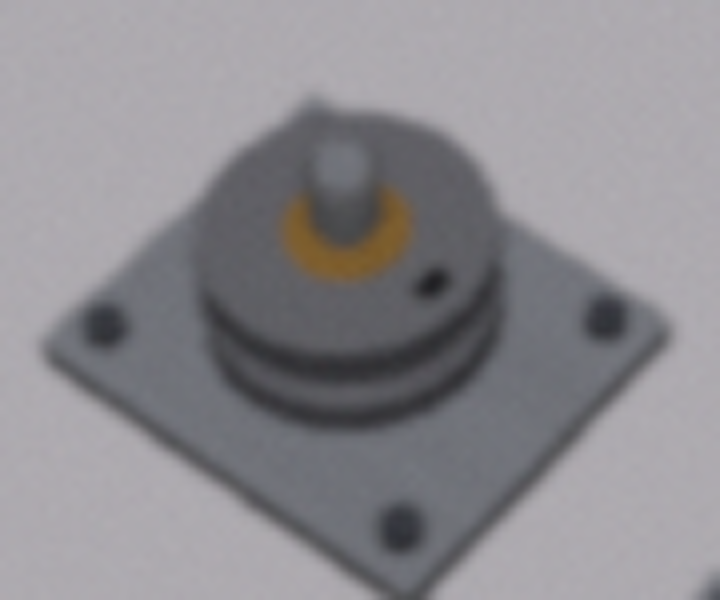

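```bash
cat > h.py <<'E'
import numpy as np
from station import ctrl
C={n:ctrl.camera_info(n) for n in("scene","top")}
def ray(n,u,v):
    c=C[n];R=np.array(c["R"]);t=np.array(c["t"])
    d=R.T@np.linalg.solve(np.array(c["mtx"]),[u,v,1]); return -R.T@t,d
def onz(n,u,v,z):
    o,d=ray(n,u,v); return o+d*(z-o[2])/d[2]
def unc(u,v,x0,y0,s): return (u+.5)/s-.5+x0,(v+.5)/s-.5+y0
def tri(a,b):
    (o1,d1),(o2,d2)=ray("top",*a),ray("scene",*b)
    s=np.linalg.lstsq(np.c_[d1,-d2],o2-o1,rcond=None)[0]
    p,q=o1+s[0]*d1,o2+s[1]*d2; return (p+q)/2,np.linalg.norm(p-q)
def proj(n,X):
    c=C[n];p=np.array(c["mtx"])@(np.array(c["R"])@X+np.array(c["t"]));return p[:2]/p[2]
E
python3 - <<'E'
from h import *
np.set_printoptions(precision=4,suppress=True)
P=[onz("top",*unc(u,v,360,203,8),.012) for u,v in [(67,97),(478,58),(527,548),(112,580)]]
print("plate sides",[np.linalg.norm(P[i]-P[i-1]) for i in range(4)],"ctr",np.mean(P,0))
S=[onz("scene",*unc(u,v,230,260,8),.012) for u,v in [(45,340),(410,592),(670,330)]]
print("scene corners",S,(S[0]+S[2])/2); print(P)
print("axle top",tri(unc(340,298,360,203,8),unc(342,160,230,260,8)))
print("roller/bronze",tri(unc(322,307,360,203,8),unc(347,232,230,260,8)))
K=[onz("top",*unc(u,v,235,255,10),.008) for u,v in [(200,468),(342,468),(350,312),(210,312),(222,112),(350,112)]]
print("clip",K)
rear=(K[0]+K[1])/2;front=(K[4]+K[5])/2;d=front-rear;print("len",np.linalg.norm(d),"yaw",np.arctan2(d[1],d[0]),"eye",rear+d*60/77,"fin",rear+d*16/77)
for a,b in((0,3),(1,2)): e=K[b]-K[a];print(np.arctan2(e[1],e[0]))
T=[onz("top",*unc(u,v,235,255,10),.038) for u,v in [(225,340),(300,340),(298,455),(224,452)]];print("fin",T,np.mean(T,0))
E
```

```text
plate sides [np.float64(0.128951444062554), np.float64(0.10962341513671002), np.float64(0.13057964979772257), np.float64(0.10931301691730558)] ctr [ 0.5871 -0.1607  0.012 ]
scene corners [array([ 0.5269, -0.2208,  0.012 ]), array([ 0.6545, -0.2106,  0.012 ]), array([ 0.6483, -0.1059,  0.012 ])] [ 0.5876 -0.1633  0.012 ]
[array([ 0.6472, -0.1012,  0.012 ]), array([ 0.6564, -0.2104,  0.012 ]), array([ 0.5262, -0.22  ,  0.012 ]), array([ 0.5186, -0.111 ,  0.012 ])]
axle top (array([ 0.5865, -0.1617,  0.0834]), np.float64(0.0010011853739849434))
roller/bronze (array([ 0.5864, -0.1619,  0.0541]), np.float64(0.0015864718679939394))
clip [array([0.4648, 0.1418, 0.008 ]), array([0.4646, 0.1115, 0.008 ]), array([0.4976, 0.1099, 0.008 ]), array([0.4978, 0.1398, 0.008 ]), array([0.5404, 0.1374, 0.008 ]), array([0.5402, 0.1099, 0.008 ])]
len 0.07561468942887649 yaw -0.040212405003211917 eye [0.5236 0.1243 0.008 ] fin [0.4804 0.126  0.008 ]
-0.06116307964897724
-0.050633886546751244
fin [array([0.4925, 0.1317, 0.038 ]), array([0.4924, 0.1161, 0.038 ]), array([0.4689, 0.1165, 0.038 ]), array([0.4696, 0.1318, 0.038 ])] [0.4809 0.124  0.038 ]
```

Axle centre is about (0.587,-0.162), and its top is about z 0.083. That puts the groove middle near 0.059 and the roller top near 0.056. The plate measures 130 x 110, so this is the right stand. The clip's yaw is about -0.05 and its fin is at about (0.480,0.1245). First I'll turn the tool to match the clip.

```bash
cat >> h.py <<'E'
from scipy.spatial.transform import Rotation as Ro
def go(x,y,z,yaw):
    """tool shift (cm) and turn to a TCP target, tool down, tool x along -clip x (clip yaw)"""
    o=ctrl.get_obs();R=Ro.from_rotvec(o["tool_rot"]).as_matrix()
    c,s=np.cos(yaw),np.sin(yaw)
    G=np.array([[-c,-s,0],[-s,c,0],[0,0,-1.]])
    print("pos",o["tool_pos"].round(4),"t",round(o["t"],2),"F",o["contact_force"].round(2),"M",o["wrist_torque"].round(2),"open",round(o["opening"],4))
    print("shift cm",(R.T@(np.array([x,y,z])-o["tool_pos"])*100).round(3),"turn",Ro.from_matrix(R.T@G).as_rotvec().round(4))
E
python3 -c "
from h import *
go(.48,.1245,.12,-.05)"
```

```text
pos [0.1897 0.5949 0.2412] t 0.1 F [ 0.33 -0.91  0.51] M [-0.02 -0.02  0.04] open 0.0855
shift cm [-41.955 -35.973  12.175] turn [-0.0019 -0.0005 -0.2588]
```

>>> {"fn": "send_rows", "kwargs": {
  "series": [
    {"wz":-0.13},
    {"wz":-0.13}
  ]
}}

```text
invalid input at $.series[0]: expected keys tx, ty, tz, wx, wy, wz, jaw
```

```bash
python3 -c "
from h import *
go(.48,.1245,.12,-.05)"
```

```text
pos [0.1897 0.5949 0.2412] t 0.1 F [ 0.33 -0.91  0.51] M [-0.02 -0.02  0.04] open 0.0855
shift cm [-41.955 -35.973  12.175] turn [-0.0019 -0.0005 -0.2588]
```

>>> {"fn": "send_rows", "kwargs": {
  "series": [
    {"tx":0,"ty":0,"tz":0,"wx":0,"wy":0,"wz":-0.13,"jaw":0},
    {"tx":0,"ty":0,"tz":0,"wx":0,"wy":0,"wz":-0.13,"jaw":0},
    {"tx":0,"ty":0,"tz":0,"wx":0,"wy":0,"wz":0,"jaw":0}
  ]
}}

```text
t: 0.48
tool_pos: [0.1893, 0.594, 0.239]
tool_rot: [-0.066, -3.139, 0.008]
contact_force: [-0.2, 0.1, 0.2]
opening: 0.0855
```

```bash
python3 -c "
from h import *
go(.48,.1245,.12,-.05)"
```

```text
pos [0.1893 0.594  0.239 ] t 0.47 F [-0.18  0.12  0.22] M [ 0.01  0.04 -0.  ] open 0.0855
shift cm [-31.052 -45.62   12.066] turn [-0.0051 -0.0021  0.0078]
```

>>> {"fn": "send_rows", "kwargs": {
  "series": [
    {"tx":-3,"ty":-4.5,"tz":0.8,"wx":0,"wy":0,"wz":0,"jaw":0},
    {"tx":-3,"ty":-4.5,"tz":0.8,"wx":0,"wy":0,"wz":0,"jaw":0},
    {"tx":-3,"ty":-4.5,"tz":0.8,"wx":0,"wy":0,"wz":0,"jaw":0},
    {"tx":-3,"ty":-4.5,"tz":0.8,"wx":0,"wy":0,"wz":0,"jaw":0},
    {"tx":-3,"ty":-4.5,"tz":0.8,"wx":0,"wy":0,"wz":0,"jaw":0}
  ]
}}

```text
t: 1.1
tool_pos: [0.3306, 0.3582, 0.1981]
tool_rot: [-0.074, -3.14, 0.007]
contact_force: [1.5, -0.0, -0.1]
opening: 0.0854
```

>>> {"fn": "send_rows", "kwargs": {
  "series": [
    {"tx":-3,"ty":-4.5,"tz":0.4,"wx":0,"wy":0,"wz":0,"jaw":0},
    {"tx":-3,"ty":-4.5,"tz":0.4,"wx":0,"wy":0,"wz":0,"jaw":0},
    {"tx":-3,"ty":-4.5,"tz":0.4,"wx":0,"wy":0,"wz":0,"jaw":0},
    {"tx":-3,"ty":-4.5,"tz":0.4,"wx":0,"wy":0,"wz":0,"jaw":0},
    {"tx":0,"ty":0,"tz":0,"wx":0,"wy":0,"wz":0,"jaw":0.5}
  ]
}}

```text
t: 1.72
tool_pos: [0.4442, 0.1629, 0.1812]
tool_rot: [-0.101, -3.139, 0.008]
contact_force: [-0.7, 0.6, 0.3]
opening: 0.07
```

```bash
python3 -c "
from h import *
go(.48,.1245,.08,-.05)"
```

```text
pos [0.4442 0.1629 0.1812] t 1.73 F [-0.7   0.57  0.3 ] M [0.04 0.02 0.03] open 0.07
shift cm [-3.824 -3.55  10.138] turn [-0.0049 -0.0007 -0.0142]
```

>>> {"fn": "send_rows", "kwargs": {
  "series": [
    {"tx":-2,"ty":-1.8,"tz":3,"wx":0,"wy":0,"wz":-0.014,"jaw":0.5},
    {"tx":-1.8,"ty":-1.7,"tz":3,"wx":0,"wy":0,"wz":0,"jaw":0.5},
    {"tx":0,"ty":0,"tz":3,"wx":0,"wy":0,"wz":0,"jaw":0.5},
    {"tx":0,"ty":0,"tz":0,"wx":0,"wy":0,"wz":0,"jaw":0.5}
  ]
}}

```text
t: 2.22
tool_pos: [0.4806, 0.1272, 0.0902]
tool_rot: [0.086, 3.14, -0.004]
contact_force: [-0.0, 0.7, -0.3]
opening: 0.0429
```

```bash
python3 -c "
from h import *
import cv2
go(.48,.1245,.021,-.05)
for n,(x,y) in (('top',(225,240)),('scene',(290,150))):
    im=ctrl.get_image(n)[y:y+80,x:x+80,::-1]; cv2.imwrite(f'pics/a_{n}.png',cv2.resize(im,None,fx=7,fy=7,interpolation=cv2.INTER_CUBIC))
"
```

```text
pos [0.4806 0.1272 0.0902] t 2.23 F [-0.03  0.71 -0.31] M [ 0.05 -0.03 -0.02] open 0.0429
shift cm [ 0.05  -0.258  6.917] turn [-0.0023  0.0006 -0.0048]
```

View pics/a_scene.png

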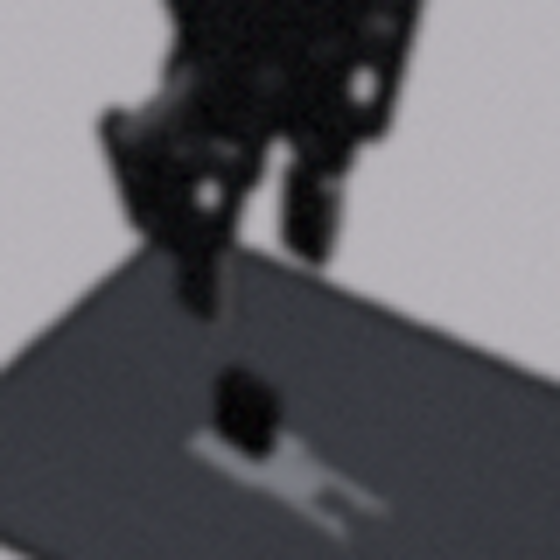

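View pics/a_top.png

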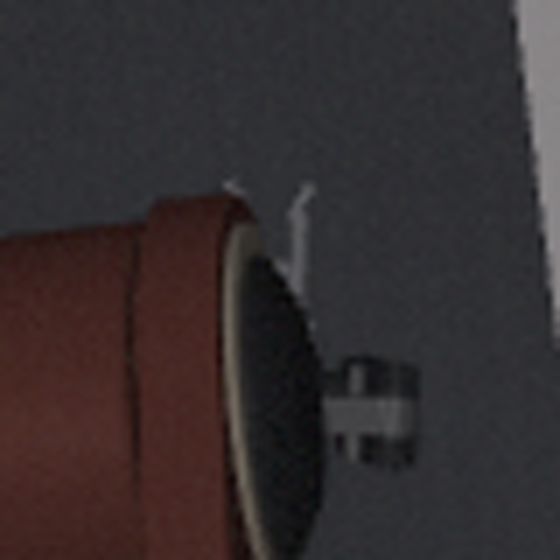

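The scene picture shows the open jaws straddling the line above the fin (fin at about crop (247,410)). I'm going down.

>>> {"fn": "send_rows", "kwargs": {
  "series": [
    {"tx":0,"ty":-0.2,"tz":2.5,"wx":0,"wy":0,"wz":0,"jaw":0.5},
    {"tx":0,"ty":-0.05,"tz":2.5,"wx":0,"wy":0,"wz":0,"jaw":0.5},
    {"tx":0,"ty":0,"tz":1.0,"wx":0,"wy":0,"wz":0,"jaw":0.5},
    {"tx":0,"ty":0,"tz":0,"wx":0,"wy":0,"wz":0,"jaw":0.5}
  ]
}}

```text
t: 2.82
tool_pos: [0.489, 0.128, 0.0408]
tool_rot: [0.081, 3.119, 0.001]
contact_force: [0.4, -0.3, 0.6]
opening: 0.043
```

```bash
python3 -c "
from h import *
go(.48,.1245,.021,-.05)"
```

```text
pos [0.489  0.128  0.0408] t 2.83 F [ 0.43 -0.32  0.63] M [-0.02  0.08 -0.01] open 0.043
shift cm [ 0.925 -0.401  1.957] turn [ 0.0015  0.0216 -0.0019]
```

```bash
python3 -c "
from h import *
o=ctrl.get_obs();print(o['q'].round(3),o['dq'].round(3),o['effort'].round(1))"
```

```text
[ 1.100e-01 -2.500e-02  2.053e+00 -2.000e-03  1.092e+00 -1.408e+00] [ 0.007 -0.016 -0.015  0.002  0.004  0.003] [ -0.1 -29.7 -31.   -0.   -0.1  -0. ]
```

>>> {"fn": "send_rows", "kwargs": {
  "series": [
    {"tx":0.9,"ty":-0.4,"tz":0,"wx":0,"wy":0.0216,"wz":0,"jaw":0.5},
    {"tx":0,"ty":0,"tz":0,"wx":0,"wy":0,"wz":0,"jaw":0.5}
  ]
}}

```text
t: 3.08
tool_pos: [0.4808, 0.1248, 0.043]
tool_rot: [0.081, 3.138, 0.003]
contact_force: [0.1, 0.0, 0.3]
opening: 0.0425
```

```bash
python3 -c "
from h import *
go(.48,.1245,.021,-.05)"
```

```text
pos [0.4808 0.1248 0.043 ] t 3.08 F [0.07 0.04 0.31] M [ 0.   -0.03 -0.04] open 0.0425
shift cm [ 0.082 -0.035  2.203] turn [ 0.0021  0.0023 -0.0014]
```

>>> {"fn": "send_rows", "kwargs": {
  "series": [
    {"tx":0.08,"ty":0,"tz":0.8,"wx":0,"wy":0,"wz":0,"jaw":0.5},
    {"tx":0.1,"ty":0,"tz":0.7,"wx":0,"wy":0,"wz":0,"jaw":0.5},
    {"tx":0.1,"ty":0,"tz":0.4,"wx":0,"wy":0,"wz":0,"jaw":0.5},
    {"tx":0,"ty":0,"tz":0,"wx":0,"wy":0,"wz":0,"jaw":0.5}
  ]
}}

```text
t: 3.58
tool_pos: [0.4781, 0.1248, 0.0232]
tool_rot: [0.081, 3.137, 0.003]
contact_force: [0.0, 0.1, 0.6]
opening: 0.0426
```

```bash
python3 -c "
from h import *
go(.48,.1245,.021,-.05)"
```

```text
pos [0.4781 0.1248 0.0232] t 3.58 F [0.02 0.08 0.65] M [-0.03  0.02  0.  ] open 0.0426
shift cm [-0.191 -0.025  0.225] turn [ 0.0022  0.0032 -0.0018]
```

>>> {"fn": "send_rows", "kwargs": {
  "series": [
    {"tx":-0.15,"ty":0,"tz":0.0,"wx":0.002,"wy":0.003,"wz":0,"jaw":0.6},
    {"tx":0,"ty":0,"tz":0,"wx":0,"wy":0,"wz":0,"jaw":0.8},
    {"tx":0,"ty":0,"tz":0,"wx":0,"wy":0,"wz":0,"jaw":1},
    {"tx":0,"ty":0,"tz":0,"wx":0,"wy":0,"wz":0,"jaw":1},
    {"tx":0,"ty":0,"tz":0,"wx":0,"wy":0,"wz":0,"jaw":1}
  ],
  "squeeze": 100
}}

```text
t: 4.2
tool_pos: [0.4801, 0.1248, 0.0235]
tool_rot: [0.081, 3.14, 0.0]
contact_force: [0.3, -0.2, -0.5]
opening: 0.0099
```

```bash
python3 -c "
from h import *
go(.48,.1245,.09,-.05)"
```

```text
pos [0.4801 0.1248 0.0235] t 4.2 F [ 0.34 -0.18 -0.49] M [-0.01 -0.01  0.02] open 0.0099
shift cm [ 2.000e-03 -3.100e-02 -6.645e+00] turn [ 0.0002  0.0006 -0.0018]
```

>>> {"fn": "send_rows", "kwargs": {
  "series": [
    {"tx":0,"ty":0,"tz":-0.5,"wx":0,"wy":0,"wz":0,"jaw":1},
    {"tx":0,"ty":0,"tz":-1.5,"wx":0,"wy":0,"wz":0,"jaw":1},
    {"tx":0,"ty":0,"tz":-2.5,"wx":0,"wy":0,"wz":0,"jaw":1},
    {"tx":0,"ty":0,"tz":-2.5,"wx":0,"wy":0,"wz":0,"jaw":1},
    {"tx":0,"ty":0,"tz":-2.5,"wx":0,"wy":0,"wz":0,"jaw":1}
  ]
}}

```text
t: 4.82
tool_pos: [0.4785, 0.1246, 0.122]
tool_rot: [-0.081, -3.138, 0.0]
contact_force: [0.1, 0.1, -0.9]
opening: 0.0102
```

>>> {"fn": "send_rows", "kwargs": {
  "series": [
    {"tx":0,"ty":0,"tz":-1,"wx":0,"wy":0,"wz":0,"jaw":1},
    {"tx":0,"ty":0,"tz":0,"wx":0,"wy":0,"wz":0,"jaw":1}
  ]
}}

```text
t: 5.08
tool_pos: [0.4802, 0.1249, 0.136]
tool_rot: [0.081, 3.137, 0.001]
contact_force: [0.2, -0.3, -1.4]
opening: 0.0105
```

```bash
python3 -c "
from h import *
import cv2
go(.48,.1245,.09,-.05)
im=ctrl.get_image('scene')[110:230,270:400,::-1]; cv2.imwrite(f'pics/b.png',cv2.resize(im,None,fx=6,fy=5,interpolation=cv2.INTER_CUBIC))
"
```

```text
pos [0.4802 0.1249 0.136 ] t 5.08 F [ 0.24 -0.27 -1.44] M [-0.03  0.03  0.02] open 0.0105
shift cm [ 0.038 -0.041  4.604] turn [ 0.0007  0.0034 -0.0017]
```

View pics/b.png

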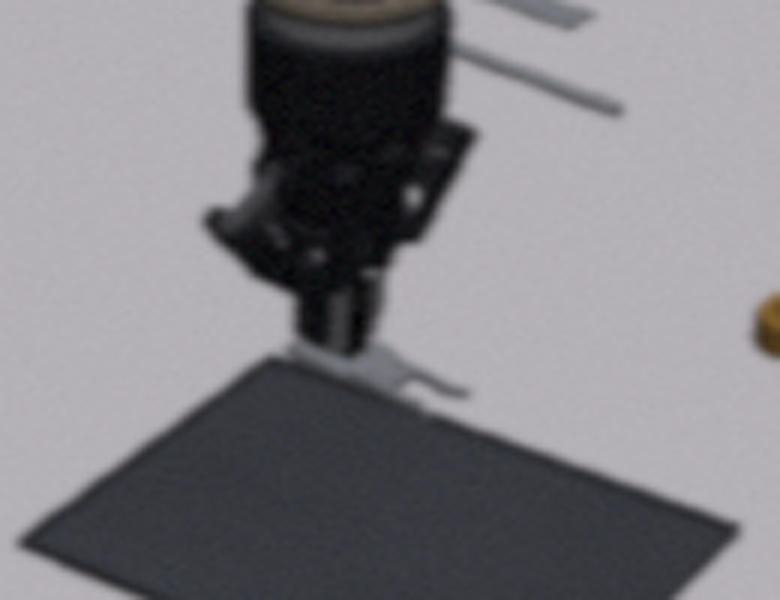

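The clip is held flat. Next I'm moving it to the near side of the axle, staying above it.

```bash
python3 -c "
from h import *
go(.5101,-.1579,.12,-.05)"
```

```text
pos [0.48   0.1248 0.1355] t 5.12 F [-0.44 -0.01 -1.04] M [-0.    0.01  0.03] open 0.0105
shift cm [ -4.468 -28.079   1.542] turn [ 0.0005  0.0025 -0.0018]
```

>>> {"fn": "send_rows", "kwargs": {
  "series": [
    {"tx":-0.4,"ty":-2,"tz":0,"wx":0,"wy":0,"wz":0,"jaw":1},
    {"tx":-0.5,"ty":-4,"tz":0,"wx":0,"wy":0,"wz":0,"jaw":1},
    {"tx":-0.5,"ty":-4,"tz":0,"wx":0,"wy":0,"wz":0,"jaw":1},
    {"tx":-0.5,"ty":-4,"tz":0,"wx":0,"wy":0,"wz":0,"jaw":1},
    {"tx":-0.5,"ty":-4,"tz":0,"wx":0,"wy":0,"wz":0,"jaw":1}
  ]
}}

```text
t: 5.75
tool_pos: [0.491, -0.0584, 0.1283]
tool_rot: [-0.072, -3.132, -0.003]
contact_force: [0.3, 0.2, -0.4]
opening: 0.0103
```

```bash
python3 -c "
from h import *
go(.5101,-.1579,.12,-.05)"
```

```text
pos [ 0.491  -0.0584  0.1283] t 5.75 F [ 0.33  0.15 -0.4 ] M [-0.05 -0.03 -0.03] open 0.0103
shift cm [-2.37  -9.854  0.791] turn [ 0.0017 -0.0087  0.0043]
```

>>> {"fn": "send_rows", "kwargs": {
  "series": [
    {"tx":-0.7,"ty":-3.2,"tz":-0.3,"wx":0,"wy":-0.004,"wz":0,"jaw":1},
    {"tx":-0.7,"ty":-3,"tz":-0.1,"wx":0,"wy":-0.004,"wz":0,"jaw":1},
    {"tx":-0.7,"ty":-2,"tz":0,"wx":0,"wy":0,"wz":0,"jaw":1},
    {"tx":0,"ty":0,"tz":0,"wx":0,"wy":0,"wz":0,"jaw":1}
  ]
}}

```text
t: 6.25
tool_pos: [0.5055, -0.1453, 0.1263]
tool_rot: [-0.078, -3.131, -0.009]
contact_force: [-0.6, 0.1, -1.4]
opening: 0.0102
```

```bash
python3 -c "
from h import *
go(.5101,-.1579,.09,-.05)"
```

```text
pos [ 0.5055 -0.1453  0.1263] t 6.25 F [-0.55  0.08 -1.44] M [ 0.02 -0.02 -0.  ] open 0.0102
shift cm [-0.56  -1.259  3.621] turn [ 0.0052 -0.0097 -0.    ]
```

>>> {"fn": "send_rows", "kwargs": {
  "series": [
    {"tx":-0.3,"ty":-0.7,"tz":0.5,"wx":0.003,"wy":-0.006,"wz":0,"jaw":1},
    {"tx":-0.25,"ty":-0.55,"tz":1,"wx":0.002,"wy":-0.004,"wz":0,"jaw":1},
    {"tx":0,"ty":0,"tz":1,"wx":0,"wy":0,"wz":0,"jaw":1},
    {"tx":0,"ty":0,"tz":0,"wx":0,"wy":0,"wz":0,"jaw":1}
  ]
}}

```text
t: 6.75
tool_pos: [0.5094, -0.156, 0.0975]
tool_rot: [-0.074, -3.138, -0.003]
contact_force: [-0.9, 0.8, -0.6]
opening: 0.0104
```

```bash
python3 -c "
from h import *
import cv2
go(.5101,-.1579,.09,-.05)
im=ctrl.get_image('scene')[225:335,215:325,::-1]; cv2.imwrite(f'pics/d.png',cv2.resize(im,None,fx=5.4,fy=5.4,interpolation=cv2.INTER_CUBIC))
im=ctrl.get_image('top')[200:300,350:450,::-1]; cv2.imwrite(f'pics/e.png',cv2.resize(im,None,fx=6,fy=6,interpolation=cv2.INTER_CUBIC))
"
```

```text
pos [ 0.5094 -0.156   0.0975] t 6.75 F [-0.88  0.75 -0.62] M [-0.02 -0.04 -0.03] open 0.0104
shift cm [-0.077 -0.191  0.746] turn [ 0.0021 -0.0025  0.0027]
```

View pics/d.png

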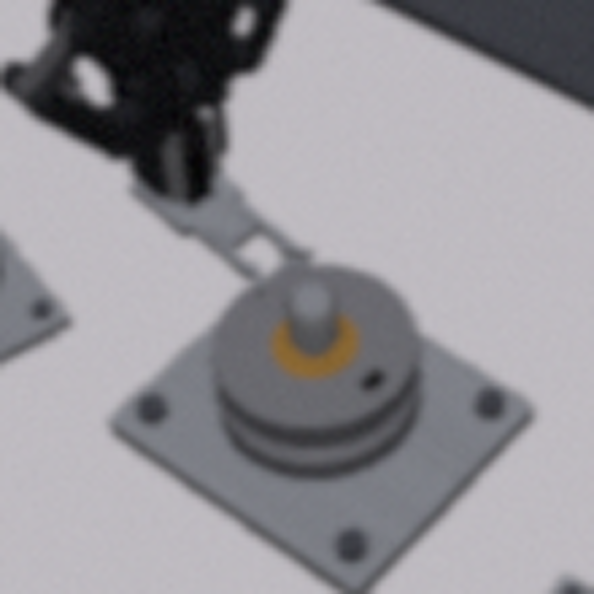

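View pics/e.png

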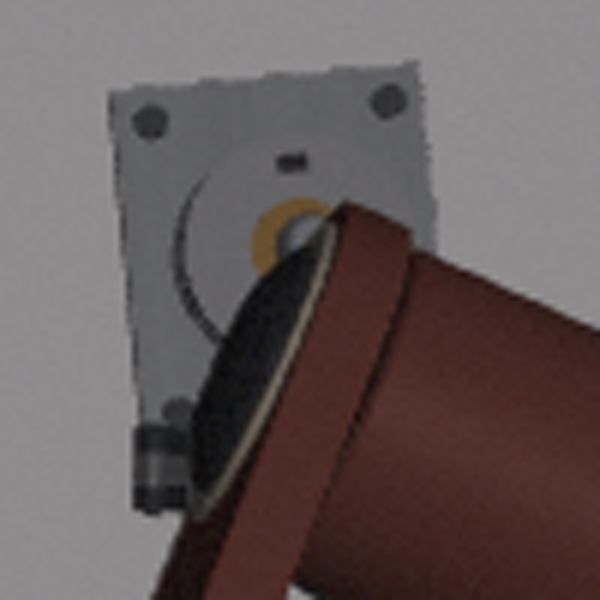

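```bash
python3 -c "
from h import *
o=ctrl.get_obs();p=o['tool_pos'];yaw=-.05
ex=np.array([np.cos(yaw),np.sin(yaw),0]);ey=np.array([-ex[1],ex[0],0])
for l,a,b in (('tipL+y',61,13),('tipR-y',61,-13),('rear+y',-16,15),('rear-y',-16,-15),('seat',35,0)):
    u=proj('scene',p+ex*a/1000+ey*b/1000-[0,0,.0155]);print(l,((u-[215,225]+.5)*5.4-.5).round(0))
u=proj('scene',np.array([.5867,-.1617,.0834]));print(((u-[215,225]+.5)*5.4-.5).round(0))
"
```

```text
tipL+y [315. 254.]
tipR-y [263. 291.]
rear+y [191. 147.]
rear-y [131. 186.]
seat [245. 236.]
[313. 297.]
```

The image matches the held clip: the +y tip projects to (315,254) and I see it at about (312,255). I'll go down and feel for the roller top.

>>> {"fn": "send_rows", "kwargs": {
  "series": [
    {"tx":-0.07,"ty":-0.19,"tz":0.4,"wx":0.002,"wy":-0.002,"wz":0,"jaw":1},
    {"tx":0,"ty":0,"tz":0.4,"wx":0,"wy":0,"wz":0,"jaw":1},
    {"tx":0,"ty":0,"tz":0.3,"wx":0,"wy":0,"wz":0,"jaw":1},
    {"tx":0,"ty":0,"tz":0,"wx":0,"wy":0,"wz":0,"jaw":1}
  ]
}}

```text
t: 7.35
tool_pos: [0.5114, -0.1585, 0.088]
tool_rot: [0.074, 3.137, -0.003]
contact_force: [-0.3, -0.1, -0.7]
opening: 0.0099
```

```bash
python3 -c "
from h import *
go(.5101,-.1579,.08,-.05)"
```

```text
pos [ 0.5114 -0.1585  0.088 ] t 7.35 F [-0.32 -0.07 -0.67] M [-0.02 -0.    0.03] open 0.0099
shift cm [0.139 0.052 0.795] turn [-0.0016  0.0034  0.0031]
```

>>> {"fn": "send_rows", "kwargs": {
  "series": [
    {"tx":0.1,"ty":0.05,"tz":0.2,"wx":-0.001,"wy":0.003,"wz":0.003,"jaw":1},
    {"tx":0,"ty":0,"tz":0.2,"wx":0,"wy":0,"wz":0,"jaw":1},
    {"tx":0,"ty":0,"tz":0.1,"wx":0,"wy":0,"wz":0,"jaw":1}
  ]
}}

```text
t: 7.72
tool_pos: [0.5106, -0.158, 0.0829]
tool_rot: [0.079, 3.14, -0.001]
contact_force: [0.3, -0.8, -1.0]
opening: 0.0099
```

```bash
python3 -c "
from h import *
go(.5101,-.1579,.08,-.05)"
```

```text
pos [ 0.5106 -0.158   0.0829] t 7.72 F [ 0.29 -0.8  -0.99] M [-0.03  0.03 -0.  ] open 0.0099
shift cm [0.05  0.007 0.292] turn [-0.0007  0.0007 -0.0002]
```

Tracking is good at this pace. From here I'm taking 1 mm rows.

>>> {"fn": "send_rows", "kwargs": {
  "series": [
    {"tx":0.03,"ty":0,"tz":0.1,"wx":0,"wy":0,"wz":0,"jaw":1},
    {"tx":0,"ty":0,"tz":0.1,"wx":0,"wy":0,"wz":0,"jaw":1},
    {"tx":0,"ty":0,"tz":0.05,"wx":0,"wy":0,"wz":0,"jaw":1}
  ]
}}

```text
t: 8.1
tool_pos: [0.5103, -0.158, 0.0803]
tool_rot: [0.079, 3.14, -0.001]
contact_force: [1.0, 0.4, -0.3]
opening: 0.0101
```

>>> {"fn": "send_rows", "kwargs": {
  "series": [
    {"tx":0,"ty":0,"tz":0.05,"wx":0,"wy":0,"wz":0,"jaw":1},
    {"tx":0,"ty":0,"tz":0.05,"wx":0,"wy":0,"wz":0,"jaw":1}
  ]
}}

```text
t: 8.35
tool_pos: [0.5103, -0.158, 0.0792]
tool_rot: [0.079, 3.14, -0.001]
contact_force: [0.1, -0.2, -0.7]
opening: 0.0103
```

```bash
python3 -c "
from h import *
go(.5101,-.1579,.08,-.05)"
```

```text
pos [ 0.5103 -0.158   0.0792] t 8.35 F [ 0.11 -0.21 -0.74] M [ 0.02 -0.01  0.01] open 0.0103
shift cm [ 0.024  0.012 -0.076] turn [-0.0007  0.0008 -0.0002]
```

>>> {"fn": "send_rows", "kwargs": {
  "series": [
    {"tx":0,"ty":0,"tz":0.05,"wx":0,"wy":0,"wz":0,"jaw":1},
    {"tx":0,"ty":0,"tz":0.05,"wx":0,"wy":0,"wz":0,"jaw":1}
  ]
}}

```text
t: 8.6
tool_pos: [0.5104, -0.158, 0.0782]
tool_rot: [0.079, 3.14, -0.001]
contact_force: [-0.7, 1.3, -0.2]
opening: 0.01
```

>>> {"fn": "send_rows", "kwargs": {
  "series": [
    {"tx":0,"ty":0,"tz":0.05,"wx":0,"wy":0,"wz":0,"jaw":1},
    {"tx":0,"ty":0,"tz":0.05,"wx":0,"wy":0,"wz":0,"jaw":1}
  ]
}}

```text
t: 8.85
tool_pos: [0.5104, -0.158, 0.0772]
tool_rot: [0.079, 3.14, -0.001]
contact_force: [-0.4, 0.1, -0.6]
opening: 0.0104
```

>>> {"fn": "send_rows", "kwargs": {
  "series": [
    {"tx":0,"ty":0,"tz":0.05,"wx":0,"wy":0,"wz":0,"jaw":1},
    {"tx":0,"ty":0,"tz":0.05,"wx":0,"wy":0,"wz":0,"jaw":1}
  ]
}}

```text
t: 9.1
tool_pos: [0.5104, -0.158, 0.0761]
tool_rot: [0.079, 3.14, -0.001]
contact_force: [0.2, 0.9, -0.3]
opening: 0.0101
```

```bash
python3 -c "
from h import *
go(.5101,-.1579,.08,-.05)"
```

```text
pos [ 0.5104 -0.158   0.0761] t 9.1 F [ 0.19  0.9  -0.35] M [ 0.01 -0.01  0.05] open 0.0101
shift cm [ 0.031  0.011 -0.389] turn [-0.0008  0.0009 -0.0002]
```

>>> {"fn": "send_rows", "kwargs": {
  "series": [
    {"tx":0,"ty":0,"tz":0.05,"wx":0,"wy":0,"wz":0,"jaw":1}
  ]
}}

```text
t: 9.22
tool_pos: [0.5104, -0.158, 0.0756]
tool_rot: [0.079, 3.14, -0.001]
contact_force: [-0.1, -0.4, -0.9]
opening: 0.0101
```

>>> {"fn": "send_rows", "kwargs": {
  "series": [
    {"tx":0,"ty":0,"tz":0.05,"wx":0,"wy":0,"wz":0,"jaw":1}
  ]
}}

```text
t: 9.35
tool_pos: [0.5104, -0.1581, 0.075]
tool_rot: [0.079, 3.14, -0.001]
contact_force: [0.1, 0.3, 0.0]
opening: 0.0101
```

>>> {"fn": "send_rows", "kwargs": {
  "series": [
    {"tx":0,"ty":0,"tz":0.05,"wx":0,"wy":0,"wz":0,"jaw":1}
  ]
}}

```text
t: 9.48
tool_pos: [0.5104, -0.1581, 0.0749]
tool_rot: [0.079, 3.14, -0.001]
contact_force: [-2.0, 0.6, 3.6]
opening: 0.0104
```

>>> {"fn": "send_rows", "kwargs": {
  "series": [
    {"tx":0,"ty":0,"tz":0.05,"wx":0,"wy":0,"wz":0,"jaw":1}
  ]
}}

```text
t: 9.6
tool_pos: [0.5104, -0.1582, 0.0749]
tool_rot: [0.079, 3.14, -0.002]
contact_force: [-3.7, 1.1, 4.3]
opening: 0.0101
```

```bash
python3 -c "
from h import *
go(.5101,-.1579,.08,-.05)"
```

```text
pos [ 0.5104 -0.1582  0.0749] t 9.6 F [-3.69  1.06  4.31] M [0.16 0.34 0.05] open 0.0101
shift cm [ 0.035  0.023 -0.513] turn [-0.001   0.0005 -0.    ]
```

Touch is at TCP z 0.0749, so the roller top is about 0.0544, which agrees with the camera. I'll ease the downward force, then slide forward.

>>> {"fn": "send_rows", "kwargs": {
  "series": [
    {"tx":0,"ty":0.02,"tz":-0.01,"wx":0,"wy":0,"wz":0,"jaw":1}
  ]
}}

```text
t: 9.72
tool_pos: [0.5106, -0.1581, 0.0751]
tool_rot: [0.079, 3.14, -0.002]
contact_force: [0.3, 0.9, 0.0]
opening: 0.0101
```

>>> {"fn": "send_rows", "kwargs": {
  "series": [
    {"tx":-0.1,"ty":0,"tz":0,"wx":0,"wy":0,"wz":0,"jaw":1},
    {"tx":-0.1,"ty":0,"tz":0,"wx":0,"wy":0,"wz":0,"jaw":1}
  ]
}}

```text
t: 9.98
tool_pos: [0.5125, -0.1582, 0.075]
tool_rot: [0.079, 3.14, -0.002]
contact_force: [-2.3, 0.3, 2.0]
opening: 0.0104
```

```bash
python3 -c "
from h import *
go(.5427,-.1595,.0749,-.05)"
```

```text
pos [ 0.5125 -0.1582  0.075 ] t 9.97 F [-2.31  0.27  2.01] M [ 0.06  0.28 -0.  ] open 0.0104
shift cm [-3.026  0.02   0.014] turn [-0.0012  0.0005 -0.0001]
```

>>> {"fn": "send_rows", "kwargs": {
  "series": [
    {"tx":-0.15,"ty":0,"tz":0,"wx":0,"wy":0,"wz":0,"jaw":1},
    {"tx":-0.15,"ty":0,"tz":0,"wx":0,"wy":0,"wz":0,"jaw":1},
    {"tx":-0.15,"ty":0,"tz":0,"wx":0,"wy":0,"wz":0,"jaw":1},
    {"tx":-0.15,"ty":0,"tz":0,"wx":0,"wy":0,"wz":0,"jaw":1}
  ]
}}

```text
t: 10.48
tool_pos: [0.5189, -0.1585, 0.075]
tool_rot: [0.079, 3.14, -0.002]
contact_force: [-1.9, 0.8, 2.5]
opening: 0.0103
```

```bash
python3 -c "
from h import *
go(.5427,-.1595,.0749,-.05)"
```

```text
pos [ 0.5189 -0.1585  0.075 ] t 10.47 F [-1.86  0.8   2.5 ] M [-0.02  0.22 -0.01] open 0.0103
shift cm [-2.387  0.024  0.014] turn [-0.0013  0.0002 -0.0001]
```

>>> {"fn": "send_rows", "kwargs": {
  "series": [
    {"tx":-0.15,"ty":0,"tz":0,"wx":0,"wy":0,"wz":0,"jaw":1},
    {"tx":-0.15,"ty":0,"tz":0,"wx":0,"wy":0,"wz":0,"jaw":1},
    {"tx":-0.15,"ty":0,"tz":0,"wx":0,"wy":0,"wz":0,"jaw":1}
  ]
}}

```text
t: 10.85
tool_pos: [0.5237, -0.1588, 0.075]
tool_rot: [0.079, 3.14, -0.002]
contact_force: [-1.5, 0.8, 1.7]
opening: 0.0104
```

>>> {"fn": "send_rows", "kwargs": {
  "series": [
    {"tx":-0.1,"ty":0,"tz":0,"wx":0,"wy":0,"wz":0,"jaw":1},
    {"tx":-0.1,"ty":0,"tz":0,"wx":0,"wy":0,"wz":0,"jaw":1}
  ]
}}

```text
t: 11.1
tool_pos: [0.5259, -0.159, 0.0751]
tool_rot: [0.079, 3.141, -0.002]
contact_force: [-2.0, -0.2, 2.3]
opening: 0.0102
```

```bash
python3 -c "
from h import *
go(.5427,-.1595,.0749,-.05)"
```

```text
pos [ 0.5259 -0.159   0.0751] t 11.1 F [-2.01 -0.25  2.34] M [-0.02  0.25  0.06] open 0.0102
shift cm [-1.685  0.03   0.02 ] turn [-0.0014  0.0001 -0.0001]
```

>>> {"fn": "send_rows", "kwargs": {
  "series": [
    {"tx":-0.1,"ty":0.01,"tz":0,"wx":0,"wy":0,"wz":0,"jaw":1},
    {"tx":-0.1,"ty":0.01,"tz":0,"wx":0,"wy":0,"wz":0,"jaw":1}
  ]
}}

```text
t: 11.35
tool_pos: [0.528, -0.1589, 0.0751]
tool_rot: [0.079, 3.141, -0.002]
contact_force: [-1.9, -0.1, 1.5]
opening: 0.0106
```

>>> {"fn": "send_rows", "kwargs": {
  "series": [
    {"tx":-0.1,"ty":0,"tz":0,"wx":0,"wy":0,"wz":0,"jaw":1},
    {"tx":-0.1,"ty":0,"tz":0,"wx":0,"wy":0,"wz":0,"jaw":1}
  ]
}}

```text
t: 11.6
tool_pos: [0.5301, -0.1589, 0.075]
tool_rot: [-0.079, -3.141, 0.002]
contact_force: [-2.2, 0.2, 2.1]
opening: 0.0101
```

>>> {"fn": "send_rows", "kwargs": {
  "series": [
    {"tx":-0.1,"ty":0,"tz":0,"wx":0,"wy":0,"wz":0,"jaw":1}
  ]
}}

```text
t: 11.72
tool_pos: [0.531, -0.159, 0.0751]
tool_rot: [-0.079, -3.14, 0.002]
contact_force: [-2.7, -1.1, 2.8]
opening: 0.0101
```

>>> {"fn": "send_rows", "kwargs": {
  "series": [
    {"tx":-0.1,"ty":0,"tz":0,"wx":0,"wy":0,"wz":0,"jaw":1}
  ]
}}

```text
t: 11.85
tool_pos: [0.5316, -0.1591, 0.0751]
tool_rot: [-0.078, -3.139, 0.002]
contact_force: [-5.2, -0.4, 4.7]
opening: 0.0103
```

>>> {"fn": "send_rows", "kwargs": {
  "series": [
    {"tx":-0.1,"ty":0,"tz":0,"wx":0,"wy":0,"wz":0,"jaw":1}
  ]
}}

```text
t: 11.98
tool_pos: [0.532, -0.1592, 0.0751]
tool_rot: [-0.078, -3.137, 0.002]
contact_force: [-6.4, -0.0, 4.6]
opening: 0.0107
```

```bash
python3 -c "
from h import *
go(.5427,-.1595,.0749,-.05)"
```

```text
pos [ 0.532  -0.1592  0.0751] t 11.97 F [-6.36 -0.03  4.61] M [-0.03  0.96 -0.03] open 0.0107
shift cm [-1.074  0.022  0.02 ] turn [-0.0015 -0.004   0.    ]
```

Arm contact began at about 11 mm short, as expected. I'm continuing with slightly longer rows and correcting the pitch.

>>> {"fn": "send_rows", "kwargs": {
  "series": [
    {"tx":-0.12,"ty":0,"tz":-0.01,"wx":0,"wy":-0.004,"wz":0,"jaw":1}
  ]
}}

```text
t: 12.1
tool_pos: [0.5322, -0.1593, 0.0751]
tool_rot: [-0.078, -3.138, 0.002]
contact_force: [-8.4, -0.9, 4.8]
opening: 0.0102
```

>>> {"fn": "send_rows", "kwargs": {
  "series": [
    {"tx":-0.13,"ty":0,"tz":-0.01,"wx":0,"wy":-0.004,"wz":0,"jaw":1}
  ]
}}

```text
t: 12.22
tool_pos: [0.5322, -0.1593, 0.0751]
tool_rot: [-0.078, -3.138, 0.002]
contact_force: [-9.2, 0.2, 6.7]
opening: 0.0102
```

```bash
python3 -c "
from h import *
go(.5427,-.1595,.0749,-.05)"
```

```text
pos [ 0.5322 -0.1593  0.0751] t 12.22 F [-9.21  0.17  6.75] M [ 0.05  1.3  -0.05] open 0.0102
shift cm [-1.05   0.03   0.016] turn [-0.0012 -0.0028  0.0002]
```

Contact at about 11 mm short fits the 14 mm groove bottom, so the height is right. I'm raising the push gradually and easing the downward force.

>>> {"fn": "send_rows", "kwargs": {
  "series": [
    {"tx":-0.16,"ty":0,"tz":-0.03,"wx":0,"wy":-0.003,"wz":0,"jaw":1}
  ]
}}

```text
t: 12.35
tool_pos: [0.5323, -0.1593, 0.0751]
tool_rot: [-0.078, -3.136, 0.001]
contact_force: [-8.4, 0.1, 5.6]
opening: 0.0106
```

>>> {"fn": "send_rows", "kwargs": {
  "series": [
    {"tx":-0.18,"ty":0,"tz":-0.03,"wx":0,"wy":-0.003,"wz":0,"jaw":1}
  ]
}}

```text
t: 12.48
tool_pos: [0.5324, -0.1593, 0.0752]
tool_rot: [-0.078, -3.134, 0.001]
contact_force: [-8.8, -0.1, 7.6]
opening: 0.0102
```

```bash
python3 -c "
from h import *
go(.5427,-.1595,.0749,-.05)"
```

```text
pos [ 0.5324 -0.1593  0.0752] t 12.47 F [-8.84 -0.14  7.62] M [0.01 1.5  0.  ] open 0.0102
shift cm [-1.032  0.032  0.021] turn [-0.0007 -0.0061  0.0005]
```

>>> {"fn": "send_rows", "kwargs": {
  "series": [
    {"tx":-0.16,"ty":0,"tz":-0.04,"wx":0,"wy":-0.012,"wz":0,"jaw":1}
  ]
}}

```text
t: 12.6
tool_pos: [0.5324, -0.1593, 0.0751]
tool_rot: [0.077, 3.139, -0.001]
contact_force: [-7.6, -0.1, 3.3]
opening: 0.01
```

>>> {"fn": "send_rows", "kwargs": {
  "series": [
    {"tx":-0.18,"ty":0,"tz":-0.04,"wx":0,"wy":-0.01,"wz":0,"jaw":1}
  ]
}}

```text
t: 12.72
tool_pos: [0.5324, -0.1593, 0.075]
tool_rot: [0.077, 3.134, -0.001]
contact_force: [-7.4, -0.4, 5.4]
opening: 0.0102
```

```bash
python3 -c "
from h import *
go(.5427,-.1595,.0749,-.05)"
```

```text
pos [ 0.5324 -0.1593  0.075 ] t 12.72 F [-7.35 -0.41  5.43] M [-0.04  1.49 -0.04] open 0.0102
shift cm [-1.026  0.032  0.012] turn [-0.0002  0.0066  0.0008]
```

>>> {"fn": "send_rows", "kwargs": {
  "series": [
    {"tx":-0.22,"ty":0.02,"tz":-0.03,"wx":0,"wy":0.0,"wz":0,"jaw":1}
  ]
}}

```text
t: 12.85
tool_pos: [0.5327, -0.1593, 0.0751]
tool_rot: [0.077, 3.139, -0.001]
contact_force: [-11.5, -0.8, 8.8]
opening: 0.0101
```

```bash
python3 -c "
from h import *
go(.5427,-.1595,.0749,-.05)
o=ctrl.get_obs();print(o['q'].round(4),o['effort'].round(2))"
```

```text
pos [ 0.5327 -0.1593  0.0751] t 12.85 F [-11.48  -0.76   8.84] M [-0.06  1.77 -0.04] open 0.0101
shift cm [-0.998  0.029  0.017] turn [-0.0003  0.0012  0.001 ]
[-4.2450e-01  5.3700e-02  1.9068e+00  1.0000e-04  1.1799e+00 -1.9463e+00] [  1.92 -32.22 -33.68   1.21  -2.58  -0.07]
```

>>> {"fn": "send_rows", "kwargs": {
  "series": [
    {"tx":-0.25,"ty":0.02,"tz":-0.03,"wx":0,"wy":0.0,"wz":0,"jaw":1}
  ]
}}

```text
t: 12.98
tool_pos: [0.5329, -0.1593, 0.0751]
tool_rot: [-0.077, -3.135, 0.0]
contact_force: [-12.3, 0.7, 9.2]
opening: 0.0102
```

```bash
python3 -c "
from h import *
go(.5427,-.1595,.0749,-.05)
o=ctrl.get_obs();print(o['q'].round(4),o['effort'].round(2))"
```

```text
pos [ 0.5329 -0.1593  0.0751] t 12.97 F [-12.31   0.72   9.18] M [-0.05  1.87 -0.05] open 0.0102
shift cm [-0.977  0.029  0.018] turn [-0.0004 -0.0056  0.0011]
[-0.4231  0.0581  1.902  -0.0026  1.1865 -1.9441] [  2.12 -32.01 -34.17   1.29  -2.93  -0.06]
```

Downward force is building along with the push and adding friction. I'll lift the target more.

>>> {"fn": "send_rows", "kwargs": {
  "series": [
    {"tx":-0.22,"ty":0.02,"tz":-0.1,"wx":0,"wy":-0.006,"wz":0,"jaw":1}
  ]
}}

```text
t: 13.1
tool_pos: [0.5331, -0.1592, 0.0753]
tool_rot: [-0.076, -3.135, 0.0]
contact_force: [-7.8, -1.5, 3.1]
opening: 0.01
```

```bash
python3 -c "
from h import *
go(.5427,-.1595,.0749,-.05)"
```

```text
pos [ 0.5331 -0.1592  0.0753] t 13.1 F [-7.8  -1.5   3.07] M [-0.11  1.18 -0.03] open 0.01
shift cm [-0.965  0.017  0.038] turn [-0.0003 -0.0054  0.0012]
```

>>> {"fn": "send_rows", "kwargs": {
  "series": [
    {"tx":-0.24,"ty":0.02,"tz":-0.1,"wx":0,"wy":-0.004,"wz":0,"jaw":1}
  ]
}}

```text
t: 13.22
tool_pos: [0.5332, -0.1591, 0.0753]
tool_rot: [-0.076, -3.133, -0.0]
contact_force: [-9.9, -0.5, 4.5]
opening: 0.01
```

```bash
python3 -c "
from h import *
go(.5427,-.1595,.0749,-.05)"
```

```text
pos [ 0.5332 -0.1591  0.0753] t 13.22 F [-9.87 -0.51  4.49] M [-0.18  1.49 -0.03] open 0.01
shift cm [-0.949  0.005  0.034] turn [-0.0001 -0.0074  0.0012]
```

>>> {"fn": "send_rows", "kwargs": {
  "series": [
    {"tx":-0.3,"ty":0,"tz":-0.12,"wx":0,"wy":-0.01,"wz":0,"jaw":1}
  ]
}}

```text
t: 13.35
tool_pos: [0.5337, -0.1591, 0.0752]
tool_rot: [-0.076, -3.137, -0.001]
contact_force: [-8.4, -0.7, 4.4]
opening: 0.01
```

>>> {"fn": "send_rows", "kwargs": {
  "series": [
    {"tx":-0.32,"ty":0,"tz":-0.12,"wx":0,"wy":-0.006,"wz":0,"jaw":1}
  ]
}}

```text
t: 13.48
tool_pos: [0.5346, -0.1591, 0.0752]
tool_rot: [-0.076, -3.137, -0.001]
contact_force: [-7.6, 0.5, 2.9]
opening: 0.0104
```

```bash
python3 -c "
from h import *
go(.5427,-.1595,.0749,-.05)"
```

```text
pos [ 0.5346 -0.1591  0.0752] t 13.47 F [-7.61  0.46  2.91] M [-0.12  1.12 -0.06] open 0.0104
shift cm [-0.807 -0.001  0.032] turn [ 0.0006 -0.0041  0.0013]
```

Moving now, with the force at 8 N and below the limit. I'm continuing carefully.

>>> {"fn": "send_rows", "kwargs": {
  "series": [
    {"tx":-0.3,"ty":0,"tz":-0.1,"wx":0,"wy":-0.006,"wz":0,"jaw":1}
  ]
}}

```text
t: 13.6
tool_pos: [0.5362, -0.1592, 0.0752]
tool_rot: [-0.077, -3.139, -0.001]
contact_force: [-4.2, -0.9, 1.1]
opening: 0.01
```

>>> {"fn": "send_rows", "kwargs": {
  "series": [
    {"tx":-0.28,"ty":0,"tz":-0.1,"wx":0,"wy":-0.006,"wz":0,"jaw":1}
  ]
}}

```text
t: 13.72
tool_pos: [0.5387, -0.1593, 0.0754]
tool_rot: [0.077, 3.137, 0.001]
contact_force: [-1.2, -1.4, -0.8]
opening: 0.0101
```

```bash
python3 -c "
from h import *
go(.5427,-.1595,.0749,-.05)"
```

```text
pos [ 0.5387 -0.1593  0.0754] t 13.72 F [-1.23 -1.44 -0.8 ] M [-0.12  0.12 -0.12] open 0.0101
shift cm [-0.401  0.001  0.049] turn [0.001  0.004  0.0007]
```

Past the peak with 4 mm to go. Now 1 mm rows to the stop.

>>> {"fn": "send_rows", "kwargs": {
  "series": [
    {"tx":-0.1,"ty":0,"tz":0.01,"wx":0,"wy":0.003,"wz":0,"jaw":1},
    {"tx":-0.1,"ty":0,"tz":0.01,"wx":0,"wy":0,"wz":0,"jaw":1}
  ]
}}

```text
t: 13.98
tool_pos: [0.5417, -0.1595, 0.0751]
tool_rot: [0.078, 3.137, 0.001]
contact_force: [0.3, -0.6, -0.8]
opening: 0.0102
```

>>> {"fn": "send_rows", "kwargs": {
  "series": [
    {"tx":-0.08,"ty":0,"tz":0,"wx":0,"wy":0,"wz":0,"jaw":1}
  ]
}}

```text
t: 14.1
tool_pos: [0.5429, -0.1594, 0.0752]
tool_rot: [0.077, 3.137, 0.001]
contact_force: [-0.6, -1.0, -0.6]
opening: 0.0103
```

>>> {"fn": "send_rows", "kwargs": {
  "series": [
    {"tx":-0.08,"ty":0,"tz":0,"wx":0,"wy":0,"wz":0,"jaw":1}
  ]
}}

```text
t: 14.22
tool_pos: [0.5437, -0.1594, 0.0752]
tool_rot: [0.077, 3.137, 0.001]
contact_force: [-2.5, -1.3, 0.4]
opening: 0.0103
```

```bash
python3 -c "
from h import *
go(.5427,-.1595,.0749,-.05)"
```

```text
pos [ 0.5437 -0.1594  0.0752] t 14.22 F [-2.51 -1.31  0.4 ] M [-0.17  0.43 -0.09] open 0.0103
shift cm [ 0.096 -0.011  0.03 ] turn [0.001  0.0034 0.0008]
```

>>> {"fn": "send_rows", "kwargs": {
  "series": [
    {"tx":-0.08,"ty":0,"tz":0,"wx":0,"wy":0,"wz":0,"jaw":1}
  ]
}}

```text
t: 14.35
tool_pos: [0.5438, -0.1595, 0.0752]
tool_rot: [0.077, 3.139, 0.002]
contact_force: [-5.2, -0.5, 2.3]
opening: 0.0102
```

>>> {"fn": "send_rows", "kwargs": {
  "series": [
    {"tx":-0.08,"ty":0,"tz":0,"wx":0,"wy":0,"wz":0,"jaw":1}
  ]
}}

```text
t: 14.48
tool_pos: [0.5439, -0.1595, 0.0752]
tool_rot: [-0.077, -3.14, -0.002]
contact_force: [-6.0, 0.6, 3.4]
opening: 0.0102
```

```bash
python3 -c "
from h import *
go(.5427,-.1595,.0749,-.05)"
```

```text
pos [ 0.5439 -0.1595  0.0752] t 14.47 F [-6.01  0.64  3.36] M [-0.06  0.89 -0.07] open 0.0102
shift cm [ 0.116 -0.007  0.032] turn [ 0.0011 -0.0011  0.0011]
```

It came to a firm stop at TCP x 0.544: resisted, dropped to nothing, then hard. I'll relax, open and look.

>>> {"fn": "send_rows", "kwargs": {
  "series": [
    {"tx":0.03,"ty":0,"tz":-0.01,"wx":0,"wy":0,"wz":0,"jaw":1},
    {"tx":0.01,"ty":0,"tz":-0.01,"wx":0,"wy":0,"wz":0,"jaw":0.8},
    {"tx":0,"ty":0,"tz":-0.01,"wx":0,"wy":0,"wz":0,"jaw":0.6},
    {"tx":0,"ty":0,"tz":-0.01,"wx":0,"wy":0,"wz":0,"jaw":0.5},
    {"tx":0,"ty":0,"tz":-0.01,"wx":0,"wy":0,"wz":0,"jaw":0.5}
  ]
}}

```text
t: 15.1
tool_pos: [0.5453, -0.1595, 0.0766]
tool_rot: [0.077, 3.137, 0.001]
contact_force: [0.3, 0.5, 0.4]
opening: 0.0429
```

```bash
python3 -c "
from h import *
import cv2
go(.5427,-.1595,.0749,-.05)
im=ctrl.get_image('scene')[225:335,215:325,::-1]; cv2.imwrite(f'pics/f.png',cv2.resize(im,None,fx=5.4,fy=5.4,interpolation=cv2.INTER_CUBIC))
"
```

```text
pos [ 0.5453 -0.1595  0.0766] t 15.1 F [0.31 0.53 0.44] M [ 0.07 -0.01  0.  ] open 0.0429
shift cm [ 0.257 -0.016  0.165] turn [0.001  0.0039 0.0011]
```

View pics/f.png

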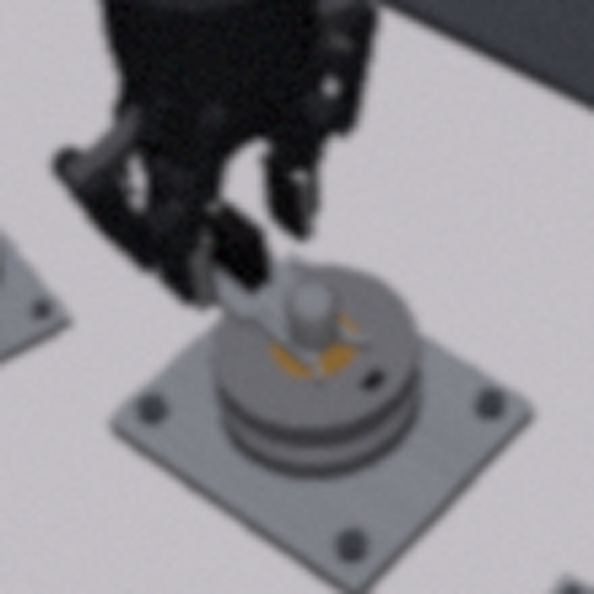

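The clip is around the axle with its arm tips past it, at about (320,372) and (366,342). Retreating straight up.

>>> {"fn": "send_rows", "kwargs": {
  "series": [
    {"tx":0,"ty":0,"tz":-1,"wx":0,"wy":0,"wz":0,"jaw":0.5},
    {"tx":0,"ty":0,"tz":-2,"wx":0,"wy":0,"wz":0,"jaw":0.5},
    {"tx":0,"ty":0,"tz":-3,"wx":0,"wy":0,"wz":0,"jaw":0.5},
    {"tx":0,"ty":0,"tz":-3,"wx":0,"wy":0,"wz":0,"jaw":0.5},
    {"tx":2,"ty":2,"tz":-2,"wx":0,"wy":0,"wz":0,"jaw":0.5}
  ]
}}

```text
t: 15.78
tool_pos: [0.5262, -0.1392, 0.1941]
tool_rot: [0.079, 3.135, 0.001]
contact_force: [-0.5, -0.3, 0.1]
opening: 0.0424
```

>>> {"fn": "send_rows", "kwargs": {
  "series": [
    {"tx":2,"ty":4,"tz":-1,"wx":0,"wy":0,"wz":0,"jaw":0.5},
    {"tx":2,"ty":4,"tz":-1,"wx":0,"wy":0,"wz":0,"jaw":0.5},
    {"tx":2,"ty":4,"tz":-1,"wx":0,"wy":0,"wz":0,"jaw":0.5},
    {"tx":1,"ty":3,"tz":0,"wx":0,"wy":0,"wz":0,"jaw":0.5},
    {"tx":0,"ty":0,"tz":0,"wx":0,"wy":0,"wz":0,"jaw":0.5}
  ]
}}

```text
t: 16.4
tool_pos: [0.4639, 0.0182, 0.2372]
tool_rot: [0.079, 3.116, -0.004]
contact_force: [-0.4, -0.7, 0.3]
opening: 0.043
```

```bash
python3 -c "
from h import *
import cv2
im=ctrl.get_image('scene')[225:335,215:325,::-1]; cv2.imwrite(f'pics/g.png',cv2.resize(im,None,fx=5.4,fy=5.4,interpolation=cv2.INTER_CUBIC))
im=ctrl.get_image('top')[:,:,::-1];cv2.imwrite('pics/top9.png',im); cv2.imwrite(f'pics/h.png',cv2.resize(im[203:279,360:436],None,fx=8,fy=8,interpolation=cv2.INTER_CUBIC))
go(.5,0,.2,-.05)
yaw=-.05
ex=np.array([np.cos(yaw),np.sin(yaw),0]);ey=np.array([-ex[1],ex[0],0])
e=np.array([.5867,-.1617,.0544+.005])
for l,a,b in (('tip+y',17,13),('tip-y',17,-13),('rear+y',-60,15),('rear-y',-60,-15)):
    p=e+ex*a/1000+ey*b/1000
    print(l,((proj('scene',p)-[215,225]+.5)*5.4-.5).round(0),((proj('top',p)-[360,203]+.5)*8-.5).round(0))
"
```

```text
pos [0.4646 0.0167 0.2369] t 16.5 F [ 0.76 -0.01 -0.42] M [ 0.02 -0.03 -0.01] open 0.0426
shift cm [-3.536 -1.466  3.783] turn [-0.0023  0.0241 -0.0031]
tip+y [372. 343.] [277. 237.]
tip-y [321. 381.] [381. 241.]
rear+y [246. 232.] [260. 542.]
rear-y [187. 273.] [380. 547.]
```

View pics/g.png

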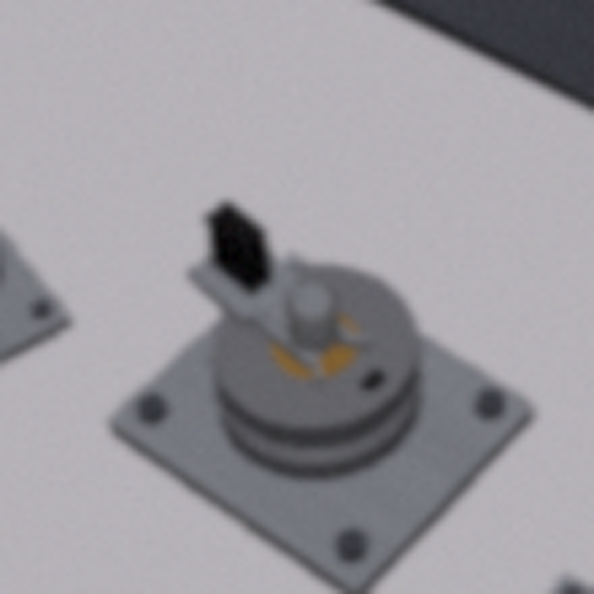

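View pics/h.png

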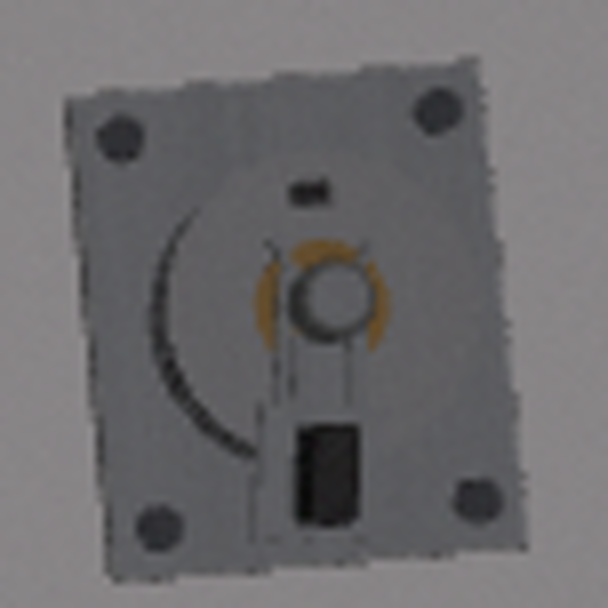

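View pics/top9.png

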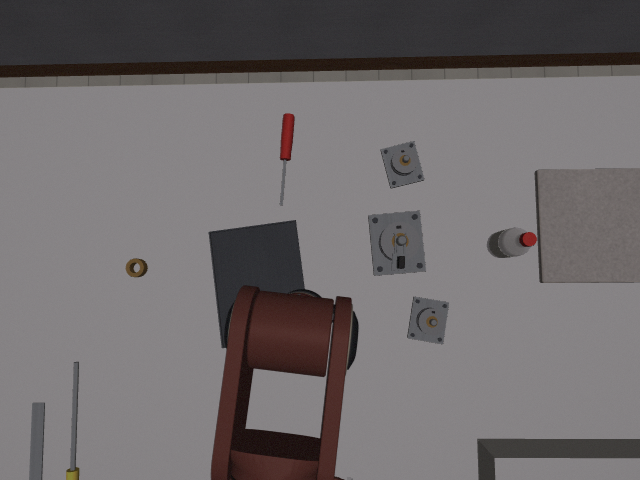

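In both views the clip lies flat, with its arms on either side of the axle and centred on the bronze ring. From the ring centre, the tips measure 15.6 mm ahead and the rear 58.7 mm behind. Both read about 1.4 mm short from blur, so the eye sits on the axis within 1 mm. Nothing else has moved, so I'm handing in.

```bash
python3 -c "
from station import ctrl
print(ctrl.finish_job())"
```

```text
the job is handed in; nothing more can be done
None
```

The clip is on the axle of the 130 x 110 mm stand, lying flat in the groove and released. I handed the job in at about 16.5 s of the 64 s allowed; no verdict is reported.

**What I did:** I gripped the clip by its fin and lifted it to about 0.115 m. I then felt for the roller top, which is at z ≈ 0.054 m, and slid the clip in along it. It resisted as it reached the groove's bottom and then snapped in. It reached a firm stop, pressed there with about 7 N, before I let go and moved the arm away.

**Force:** The highest reading was about 15 N in total (12 N push, 9 N down), against the 25 N limit. Readings were taken only at the end of each move, so a brief higher peak in between could have gone unseen.

**Last checks:**
- **Height:** the eye is about 6–7 mm above `axle_line`, inside the 0–26 mm range.
- **Seating:** in the top view the clip is centred on the axle's bronze ring and its length offsets balance, so the eye is within about 1 mm of the axis.
- **One disagreement:** against my first camera estimate of the axle position, the clip appeared about 2.5 mm off sideways. The ring in the same picture shows none of that, so I put it down to calibration error.
- **Bystanders:** the bottle, screwdriver and bush look unmoved.

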